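# Press the worn bearing out of a castor wheel over an upright drift

### The job

The castor wheel on the rubber mat still has its old bearing snapped into its upper face, sunk where it cannot be gripped. Put the wheel over the steel drift standing upright in the vice and press it straight down, bearing side up, past the bearing's resistance, until you feel it bottom on the jaws and the drift has poked the bearing up out of its seat; then lay the bearing in the round tin and take the wheel off and lay it flat, bearing seat up, in the wooden tray next to the one already stripped. Set both parts down rather than dropping them, and leave the stripped wheel, the castor fork, the grease can and the screwdriver where they are.

Things in the scene. Friction and masses are not known exactly. Their poses are not given: they have to be found in the camera images.
- wheel: Castor wheel to be done, flat on the rubber mat: 60 mm diameter, 28 mm tall as it lies, black tyre, grey hub, about 0.12 kg. Origin: centre of its underside; z up its axis. A 16 mm core hole runs from an empty 23 mm wide, 7 mm deep seat in the lower face (a drift can come up through it from below) to the bearing's close-fitting seat in the upper face, 9.5 mm deep, with a springy lip at its mouth.
- bearing: Old ball bearing, steel with dark shields: 22 mm outside diameter, 7 mm thick, 8 mm bore, 12 g. Origin: centre of its underside, z along its axis. Starts snapped under the lip of the wheel's upper seat, its underside 18.5 mm above the wheel's, its top 2.5 mm below the wheel's face. Pushing it up past the lip takes about 5 to 8 N if slow, up to 15 N if quick, then little; it stays put when the wheel is carried.
- vice: Grey iron drill-press vice, fixed. Origin: on the bench, on the axis of the drift; z up. The jaws open along its x; their flat level tops are 72 mm above the origin and reach 59 mm either side of the drift in x, 48 mm in y. The screw with its cross bar runs along -x to 166 mm from the drift, below 55 mm height.
- drift_top (a point): Centre of the flat shoulder on top of the 11 mm round steel drift standing upright between the vice jaws. The shoulder is 33 mm above the jaw tops; a tapered nose on it (6.6 mm wide at its foot, 4 mm high) enters the bearing's bore. With the wheel right down on the jaws the bearing rests on the shoulder, its underside 5 mm above the wheel's upper face.
- tray: Shallow plywood tray, fixed: outside 250 mm along its x, 140 mm along its y, 18 mm high, walls and floor 6 mm thick. Origin: centre of its underside. The stripped wheel lies in its +x half; its -x half is free.
- stripped_wheel: A castor wheel of the same kind without any bearing (open 16 mm hole through its middle), lying in the tray. Origin: centre of its underside. To be left alone.
- tin: Round shallow aluminium tin standing loose on the rubber mat, 0.35 kg: 110 mm outside diameter at the foot, 116 mm at the rim, 26 mm high, wall and floor 3 mm. Origin: centre of its underside.
- mat: Grey-green rubber bench mat, fixed: 260 mm along its x, 180 mm along its y, 4 mm thick; it carries the wheel (in its -x half) and the tin (in its +x half). Origin: centre of its underside.
- fork: Steel fork of the castor standing on its 70 x 60 mm mounting plate, fork legs up, 76 mm high. Origin: centre of its underside. To be left alone.
- grease: Grease can, 64 mm diameter, 80 mm high, standing. Origin: centre of its underside. To be left alone.
- driver: Screwdriver lying on the bench. Its x runs along it. To be left alone.
There are look-alikes about, which are no part of the job. What is shaped like the wheel but white is not meant.

How it is judged (in metres and radians):
On the way, in this order (a step that is already met when the one before it is completed fails the run):
1. the wheel is right down on the vice jaws over the drift, and the bearing stands clear of its seat on top of the drift (horizontal distance between each of wheel, bearing and drift_top below 0.006 m and z of wheel in the frame of vice below 0.075 m and angle between wheel's own z axis and vertical below 0.1 rad and z of bearing in the frame of wheel above 0.0285 m), for 0.2 s.
2. the bearing lies in the tin (horizontal distance between bearing and tin below 0.046 m and z of bearing in the frame of tin below 0.015 m and linear speed of bearing below 0.03 m/s), for 0.2 s.
At the end, for the whole second after the job is handed in: The bearing lies in the tin (centre within 46 mm of the tin's, underside under 15 mm above the tin's) and the wheel lies flat on the tray's floor, seat up (tilt under 0.1 rad, underside under 10 mm above the tray's, centre within 92 mm in x and 37 mm in y of the tray's), both let go and at rest (all of step 2 and x of wheel in the frame of tray between -0.092 and 0.092 m and y of wheel in the frame of tray between -0.037 and 0.037 m and z of wheel in the frame of tray below 0.01 m and angle between wheel's own z axis and vertical below 0.1 rad and linear speed of wheel below 0.03 m/s); the robot touches nothing.
It fails at once if the stripped wheel is moved more than 30 mm (distance of stripped_wheel from where it was at the start of the episode above 0.03 m).
It fails at once if the fork, the grease can or the screwdriver is moved more than 20 mm (distance of any of fork, grease, driver from where it was at the start of the episode above 0.02 m).
It fails at once if the wheel or the bearing is dropped from more than about 40 mm or thrown ((linear speed of wheel above 0.9 m/s and contact force between wheel and the fingers below 0.1 N) or (linear speed of bearing above 0.9 m/s and contact force between bearing and the fingers below 0.1 N and contact force between bearing and wheel below 0.1 N)).
It also fails if it takes over 72 s, if anything falls off the work surface, if the arm or the gripper's body presses on something with over 40 N, if the wrist force passes 120 N, or if a joint passes its speed limit or range.

### The arm

A 7-joint arm with a two-finger parallel gripper is mounted at the origin on the work surface. World frame = base frame: x ahead of the robot, y to its left, z up, the work surface at z = 0. Lengths are in mm, angles in rad, forces in N, time in s.
With the tool pointing down it reaches from about 425 to 1025 mm from the base axis. Payload 3.6 kg.
Tool frame: the origin (TCP) lies between the finger pads; the fingertips stand 19 mm ahead of it and the grasp point (between the pads) is the TCP; z points along the fingers, y is the line along which they close (so a half turn about z gives the same grasp; the last joint's range is limited). The gripper opens to 85 mm and grips with 20 to 120 N. Pads are 22 mm wide; open, the fingers measure 114 mm over their backs; the gripper's body (76 mm by 85 mm) begins 54 mm behind the grasp point. The pads swing forward as they close: fully open they stand 13 mm farther back than shut.
Start: joints at [-1.319, 0.591, 0.048, 1.609, -0.033, 0.943, -0.034], TCP at [245.051, 682.334, 250.302] pointing down, gripper open.
Joint ranges: [-2.69, 2.69], [-0.47, 2.24], [-1.27, 1.36], [0.19, 2.51], [-1.53, 4.68], [0.08, 2.07], [-3.09, 3.09]. Speed limits (rad/s): [2.57, 2.57, 3.14, 3.14, 3.14, 3.14, 3.14].

### API

Orientations are given as a unit quaternion [w, x, y, z].
In Python, from cell import status, vision, env gives the robot as it stands.
- The arm moves only by the shell command python3 -m pendant 'ROWS' [FORCE]. ROWS is JSON, a list of rows, each a list of 5 numbers: the closure in counts, from 0 (fully open) to 255 (shut), then the shift along the tool's x, y, z in mm, then the turn about the tool's z in degrees. A call has 1 to 20 rows; each row is the pose to reach, as a shift and turn from the pose commanded when the call began, along the tool's axes at that moment; what a row does not reach only later rows make up. A row lasts 1/8 s, in which the tool goes at most 62.5 mm and 10.7 degrees, less where a joint would pass 70% of its speed; a pose out of reach is approached as far as the arm can. A call with a gripper value outside its range is refused whole. The fingers move at their own pace and stop on an object; FORCE is the grip in N (left out, the last holds). Time passes only in rows, so rows that repeat a pose let the fingers close. It gives the time, the measured TCP pose, the force, the opening and the grip force at its end, in the units of the state.
- status.get_state(): the state, without advancing time (a new reading comes with each control period).
- vision.read_camera(name): name is "side" or "top"; returns a dict with "pixels" (420x560x3 uint8, red, green, blue), "fx", "fy", "cx", "cy" (pixels), "origin" and "rotation" of the camera in the world. Camera axes: x right, y down, z forward; pixel columns grow to the right and rows downward; lengths in mm; the calibration is good to about 2 mm. A picture is of the moment at which its call begins. There is no depth.
- env.sign_off(): hands the job in; it is judged then, once.
The state is a dict: "clock": time; "qpos": joint angles; "joint_velocities": joint speeds; "joint_torque": joint torques, N m; "tool_pos": TCP position; "eef_rot": TCP orientation; "ft_force": force on the tool from outside, world axes, zero at the start; "moment": the same for the moment, N m; "width": opening from 0.0 (shut) to 1.0 (fully open); "grasp_force": force on a finger pad.
Only numpy, scipy, OpenCV 4.12 (cv2) and the standard library are available. Lean on these libraries where they do the work, as an engineer would, in place of code of your own. Each camera call takes 0.05 s, during which the arm holds its last target. There are 200 camera calls.

## Working session

There is one attempt and no reset: what is moved stays moved. The work goes in short steps, Python scripts to look and compute and a shell command to move; the robot and the scene stay as the last step left them, time stands still between calls to the robot, and variables do not carry over. Pictures are saved under pics/ and viewed, at most 10 in all, crops included, and the job is handed in when it is done.

```bash
ls; mkdir -p pics; python3 - <<'E'
from cell import status, vision
import cv2,json
s=status.get_state(); print(s)
for n in("side","top"):
    c=vision.read_camera(n); p=c.pop("pixels"); print(n,c)
    cv2.imwrite(f"pics/{n}0.png",cv2.cvtColor(p,cv2.COLOR_RGB2BGR))
E
```

```text
pics
{'clock': 0.0, 'qpos': array([-1.31946408,  0.59214275,  0.04827692,  1.60984282, -0.03331526,
        0.94268802, -0.03371807]), 'joint_velocities': array([-0.0017888 , -0.00109195, -0.00099181,  0.00057843,  0.00152327,
       -0.00038371,  0.0020931 ]), 'joint_torque': array([-1.22229076e-04, -5.48689055e+01,  1.54672500e+00, -1.98124284e+01,
        9.34030133e-03,  8.81079468e-03, -3.79542968e-06]), 'tool_pos': array([244.78531204, 681.5838542 , 249.11557457]), 'eef_rot': array([-1.43585733e-04,  1.71527582e-01,  9.85178661e-01, -1.12914668e-03]), 'ft_force': array([-0.9740482 , -0.69318713, -0.43335692]), 'moment': array([ 0.02974118, -0.02729455,  0.00317471]), 'grasp_force': 0.0, 'width': 1.0019627444501626}
side {'fx': 438.82840634010296, 'fy': 438.82840634010296, 'cx': 278.78397868672675, 'cy': 213.95309018503158, 'origin': array([ 432.56088288, -940.96314474,  972.16904691]), 'rotation': array([-0.40353534,  0.91387162, -0.0421168 ,  0.01496879])}
top {'fx': 508.59694121652313, 'fy': 508.59694121652313, 'cx': 282.28558657115525, 'cy': 202.71290440865934, 'origin': array([ 281.3254342 ,   32.78002161, 1272.51793723]), 'rotation': array([-0.07368543,  0.73463587, -0.67070467,  0.07096368])}
```

View pics/top0.png

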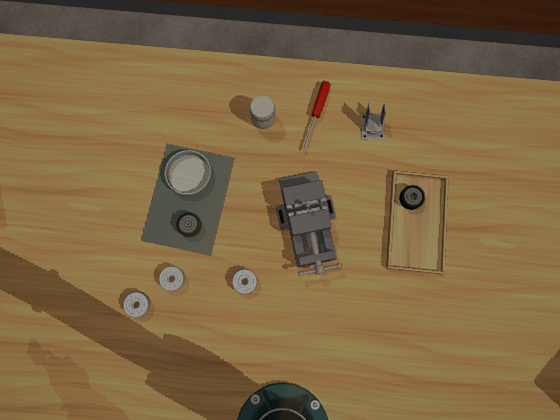

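View pics/side0.png

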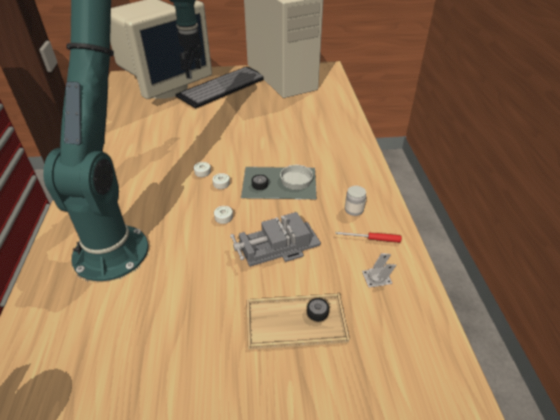

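Top view: wheel at (188,223) on the mat, tin (188,172), vice/drift about (307,210), tray (417,222) with the stripped wheel (412,197); white look-alikes lower left. The side view shows the wheel at (260,181), tin (297,178), vice drift about (287,228). I'll zoom in next.

```bash
cat > h.py <<'E'
import numpy as np, cv2
from scipy.spatial.transform import Rotation as R
from scipy.optimize import least_squares
from cell import status, vision
def cam(n):
    c=vision.read_camera(n); w,x,y,z=c["rotation"]; c["R"]=R.from_quat([x,y,z,w]).as_matrix()
    c["bgr"]=cv2.cvtColor(c["pixels"],cv2.COLOR_RGB2BGR); return c
def proj(c,p):
    q=c["R"].T@(np.asarray(p,float)-c["origin"]); return np.array([c["fx"]*q[0]/q[2]+c["cx"],c["fy"]*q[1]/q[2]+c["cy"]])
def ray(c,uv): return c["R"]@np.array([(uv[0]-c["cx"])/c["fx"],(uv[1]-c["cy"])/c["fy"],1])
def onplane(c,uv,z):
    d=ray(c,uv); return c["origin"]+d*(z-c["origin"][2])/d[2]
def tri(cs,uvs):
    A=np.zeros((3,3));b=np.zeros(3)
    for c,u in zip(cs,uvs):
        d=ray(c,u);d/=np.linalg.norm(d);P=np.eye(3)-np.outer(d,d);A+=P;b+=P@c["origin"]
    return np.linalg.solve(A,b)
def crop(c,u,v,w,h,s):
    x=int(u-w//2);y=int(v-h//2)
    im=cv2.resize(c["bgr"][y:y+h,x:x+w],None,fx=s,fy=s,interpolation=cv2.INTER_CUBIC)
    for k in range(0,w,10): cv2.putText(im,str(x+k),(k*s,8),0,.3,(0,255,255),1); cv2.line(im,(k*s,8),(k*s,14),(0,255,255),1)
    for k in range(0,h,10): cv2.putText(im,str(y+k),(0,k*s+4),0,.3,(0,255,0),1); cv2.line(im,(18,k*s),(24,k*s),(0,255,0),1)
    return im
E
python3 - <<'E'
from h import *
t=cam("top");s=cam("side")
print(onplane(t,(188,223),32),onplane(s,(260,181),32))
a=np.hstack([crop(t,188,200,50,38,8)[:300],crop(t,307,210,50,38,8)[:300]])
b=np.hstack([crop(s,275,181,50,37,8)[:296],crop(s,285,230,50,37,8)[:296]])
cv2.imwrite("pics/z1.png",np.vstack([crop(t,188,222,50,37,8),])*0+0) if 0 else cv2.imwrite("pics/z1.png",np.vstack([np.hstack([crop(t,188,222,50,37,8),crop(t,307,210,50,37,8)]),b]))
E
```

```text
[466.47319993 276.47879354  32.        ] [468.44229714 261.3961833   32.        ]
```

View pics/z1.png

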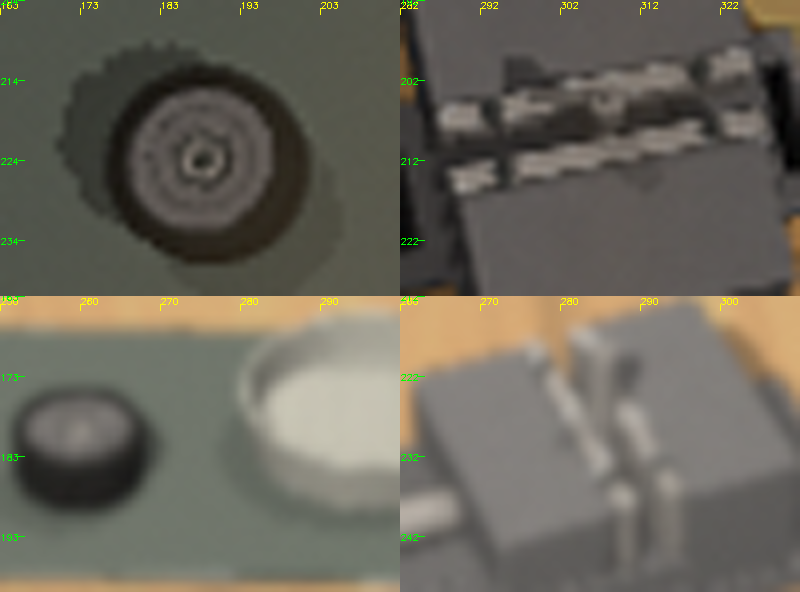

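The zoom shows the wheel's hub centre at (188.3,223.7) top and (260,179.5) side. The drift tip is at (307.9,204.8) top and (283.8,217) side.

```bash
python3 - <<'E'
from h import *
t=cam("top");s=cam("side"); np.set_printoptions(precision=1,suppress=True)
o=.44
def both(n,a,b,z):
    a=np.array(a)-o;b=np.array(b)-o
    print(n,tri([t,s],[a,b]),onplane(t,a,z),onplane(s,b,z))
both("wheel",(188.3,223.7),(260,179.5),31)
both("drift",(307.9,204.75),(283.75,216.9),107)
# side black/grey silhouettes
g=cv2.cvtColor(t["bgr"],cv2.COLOR_BGR2HSV)
# tin rim in top: bright low-sat on mat
for n,uv,z in[("tin t",(188,172),26+4),]: print(n,onplane(t,uv,z))
print("tin s",onplane(s,(297,177),30))
for uv in[(393,170.5),(447,173.5),(443,273),(388,269)]: print("tray",onplane(t,uv,18))
print("strip",onplane(t,(413,197),34),onplane(s,(318,306),34))
for uv in[(168,144),(234,156),(211,255),(141,241)]: print("mat",onplane(t,uv,4))
st=status.get_state();w,x,y,z=st["eef_rot"];print(R.from_quat([x,y,z,w]).as_matrix())
E
```

```text
wheel [467.1 277.6  27.8] [465.9 276.9  31. ] [467.6 273.8  31. ]
drift [523.6 -10.6 109.8] [524.7 -10.7 107. ] [523.5  -7.7 107. ]
tin t [596.2 293.5  30. ]
tin s [599.1 274.   30. ]
tray [ 651.2 -224.7   18. ]
tray [ 655.9 -362.6   18. ]
tray [ 402.2 -359.    18. ]
tray [ 399.7 -224.    18. ]
strip [ 582.6 -274.4   34. ] [ 587.2 -276.3   34. ]
mat [672.9 360.5   4. ]
mat [656.4 185.7   4. ]
mat [395.7 214.6   4. ]
mat [414.6 393.2   4. ]
[[-0.9  0.3 -0. ]
 [ 0.3  0.9 -0. ]
 [-0.  -0.  -1. ]]
```

```bash
python3 -m pendant '[[0,-15,-13,0,-1],[0,-45,-40,0,-3],[0,-85,-75,10,-5],[0,-125,-111,20,-7],[0,-165,-147,30,-9.5],[0,-205,-182,45,-12],[0,-245,-218,60,-14],[0,-285,-253,80,-16.5],[0,-320,-285,95,-18.5],[0,-340,-302,100,-19.8],[0,-345.8,-307.5,100,-19.8],[0,-345.8,-307.5,100,-19.8],[0,-345.8,-307.5,100,-19.8]]' 40; python3 - <<'E'
from h import *
s=status.get_state();w,x,y,z=s["eef_rot"];print(R.from_quat([x,y,z,w]).as_matrix().round(3))
t=cam("top");s=cam("side")
cv2.imwrite("pics/z2.png",np.hstack([crop(t,200,215,100,100,4),crop(s,265,165,100,100,4)]))
E
```

```text
clock: 1.92
tool_pos: [466.0, 277.8, 150.8]
eef_rot: [0.0, -0.002, 1.0, 0.001]
ft_force: [-0.6, 0.4, 0.5]
width: 0.999
grasp_force: 0.0
[[-1.    -0.003  0.001]
 [-0.003  1.     0.001]
 [-0.001  0.001 -1.   ]]
```

View pics/z2.png

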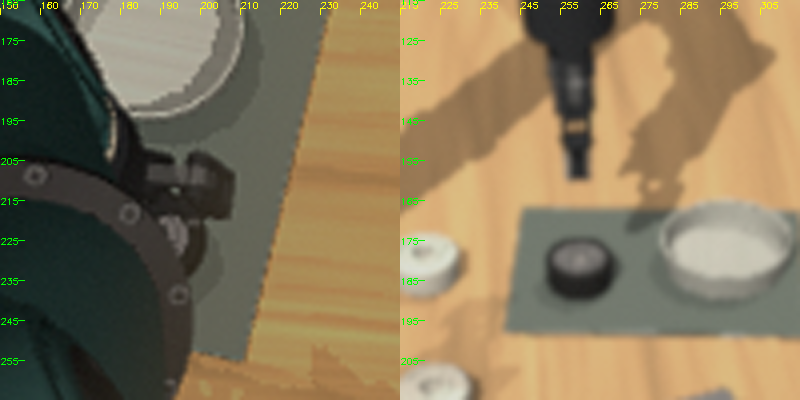

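The fingers stand over the wheel: side view finger at column 259.5, wheel at 260. I'll descend and grip.

```bash
python3 -m pendant '[[0,0,0,25,0],[0,0,0,60,0],[0,0,0,95,0],[0,0,0,115,0],[0,0,0,124,0],[0,0,0,124,0],[30,0,0,124,0],[50,0,0,124,0],[70,0,0,124,0],[90,0,0,124,0],[110,0,0,124,0],[130,0,0,124,0],[130,0,0,124,0],[130,0,0,124,0]]' 40
```

```text
clock: 3.78
tool_pos: [466.9, 276.2, 27.4]
eef_rot: [0.0, -0.0, 1.0, 0.0]
ft_force: [-0.3, -0.5, 8.0]
width: 0.692
grasp_force: 41.5
```

```bash
python3 -m pendant '[[130,0,0,-15,0],[130,0,0,-50,0],[130,0,0,-95,0],[130,0,-15,-135,0],[130,-5,-45,-150,0],[130,-13,-85,-150,0],[130,-24,-125,-150,0],[130,-36,-165,-150,0],[130,-46,-205,-150,0],[130,-53,-245,-150,0],[130,-57,-275,-150,0],[130,-57.5,-286,-140,0],[130,-57.5,-286,-130,0],[130,-57.5,-286,-130,0],[130,-57.5,-286,-130,0]]' 60; python3 - <<'E'
from h import *
t=cam("top");s=cam("side")
cv2.imwrite("pics/z3.png",np.hstack([crop(t,307,210,50,74,8),crop(s,285,210,50,74,8)]))
cv2.imwrite("pics/full_side3.png",s["bgr"])
for n in(t,s): print(proj(n,status.get_state()["tool_pos"]))
E
```

```text
clock: 5.65
tool_pos: [524.2, -8.2, 156.1]
eef_rot: [-0.0, -0.002, 1.0, 0.0]
ft_force: [-0.3, -0.9, -1.1]
width: 0.684
grasp_force: 64.8
[307.77310177 199.92050142]
[283.70068941 203.84024805]
```

View pics/z3.png

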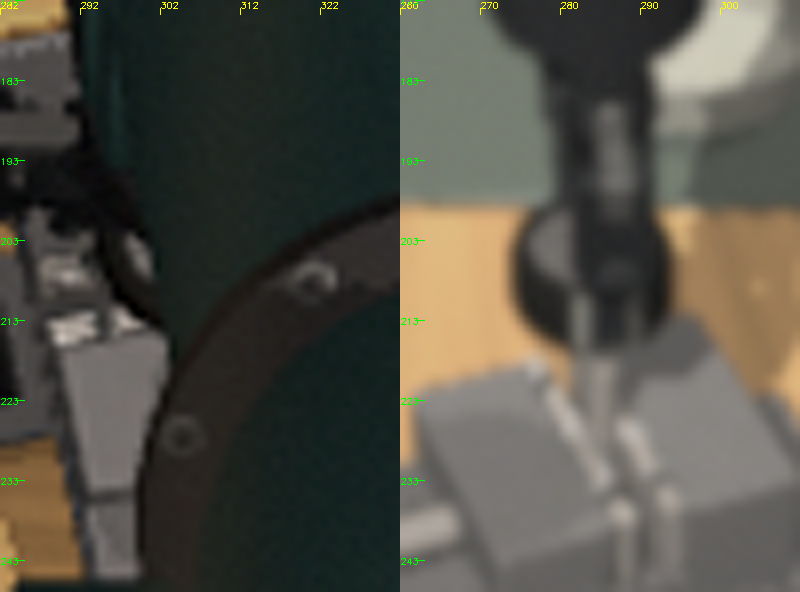

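The side view shows the wheel (columns 274–294, centre about 284.1) hanging directly above the drift (about 284.5). I'll quantify that with predicted projections.

```bash
python3 - <<'E'
from h import *
s=cam("side");t=cam("top"); np.set_printoptions(precision=1,suppress=True,linewidth=150)
g=cv2.imread("pics/side0.png",0); print("cols 276..296")
for r in range(213,234,2): print(r,g[r,276:297])
g3=cv2.imread("pics/full_side3.png",0); print("wheel cols 270..299")
for r in range(202,217,2): print(r,g3[r,270:300])
for z in(72,80,90,105,109): print(z,proj(s,(524,-9,z)),proj(t,(524,-9,z)))
th=np.linspace(0,6.28,200)
P=np.array([proj(s,(524.2+30*np.cos(a),-8.2+30*np.sin(a),z)) for a in th for z in(133.5,161.5)]); print("pred wheel",P.min(0),P.max(0))
gt=cv2.imread("pics/top0.png",0); print("top cols 300..316")
for r in range(199,211): print(r,gt[r,300:317])
E
```

```text
cols 276..296
213 [170 163 156 156 162 164 168 171 172 173 172 165 160 157 154 143 140 138 133 129 133]
215 [172 164 157 157 161 168 169 161 148 142 141 136 131 130 130 130 129 128 128 127 128]
217 [174 166 158 155 153 157 165 170 159 145 138 132 129 128 129 127 127 127 127 127 128]
219 [157 156 143 145 143 128 124 130 142 146 134 119 109 111 120 125 125 126 126 126 127]
221 [124 118 134 151 142 119 111 118 129 130 113  96  90  98 116 125 127 127 127 127 127]
223 [128 126 144 163 157 129 108 113 127 126 113 103 101 114 125 128 128 128 128 127 127]
225 [129 128 129 141 164 167 143 123 128 128 121 134 144 140 132 129 127 128 126 127 126]
227 [130 129 128 127 144 155 152 139 130 125 121 144 163 169 153 134 128 128 128 127 127]
229 [130 129 128 123 115 120 137 147 138 123 108 111 129 154 159 141 128 126 126 126 127]
231 [128 127 127 124 122 120 129 151 162 154 123 107 112 130 151 147 133 126 125 125 126]
233 [129 128 129 130 129 129 128 136 155 151 124 100  96 106 114 117 120 127 125 124 126]
wheel cols 270..299
202 [185 185 180 161 113  72  83 100 107 107  98  73  46  39  38  39  39  40
[... 1282 characters left out ...]
 66  62  64  86  77  61  83 108 131 121 115 114 117 125 124 123 125]
202 [ 37  59  97 136 126 117 119 123 117 126 124 125 126 126 130 125 112]
203 [ 78  81  89  99  92  79  85  88 101 105 106 117  97  83  75  82  76]
204 [ 84  85  84  87  83  73 101  77 105 111  83  80  73  68  62  48  49]
205 [121  82  63  54  50  59  98 113 114 107  55  49  50  52  51  40  41]
206 [67 52 46 44 41 45 64 85 84 75 47 48 47 49 45 39 31]
207 [41 42 46 44 44 44 48 62 71 64 48 47 46 44 43 49 74]
208 [ 44  44  47  46  43  44  50  62  67  41  49  78 105 121 115 115 116]
209 [ 43  43  42  40  39  51  74  94 110  99  99 106 123 126 123 123 124]
210 [ 53  84 107 123 116 117 118 106 110 108 108 108 116 128 129 130 113]
```

Drift estimate: about (525.3, −10.5). I'll shift slightly, lower over it to just short of the bearing, and check the force.

```bash
python3 -m pendant '[[130,-1.3,-0.5,4,0],[130,-1.3,-0.5,10,0],[130,-1.3,-0.5,15,0],[130,-1.3,-0.5,20,0],[130,-1.3,-0.5,24,0],[130,-1.3,-0.5,28,0],[130,-1.3,-0.5,31,0],[130,-1.3,-0.5,34,0],[130,-1.3,-0.5,37,0],[130,-1.3,-0.5,37,0],[130,-1.3,-0.5,37,0],[130,-1.3,-0.5,37,0]]' 60; python3 - <<'E'
from h import *
for i in range(4):
    s=cam("side"); st=status.get_state(); print(st["tool_pos"].round(1),st["ft_force"].round(1),st["moment"].round(2))
cv2.imwrite("pics/z4.png",crop(s,285,215,80,60,10))
E
```

```text
clock: 7.35
tool_pos: [525.7, -10.4, 119.4]
eef_rot: [0.0, -0.0, 1.0, 0.0]
ft_force: [-0.3, 0.2, -1.7]
width: 0.684
grasp_force: 64.8
[525.7 -10.4 119.4] [-0.1  0.  -0.4] [-0.03 -0.01  0.04]
[525.6 -10.4 119.4] [ 0.5 -0.7 -1.2] [-0.02  0.02  0.03]
[525.7 -10.4 119.4] [-0.1 -0.7 -1.6] [ 0.03 -0.04 -0.01]
[525.6 -10.4 119.4] [ 1.1 -0.3 -2. ] [-0.02 -0.02  0.05]
```

View pics/z4.png

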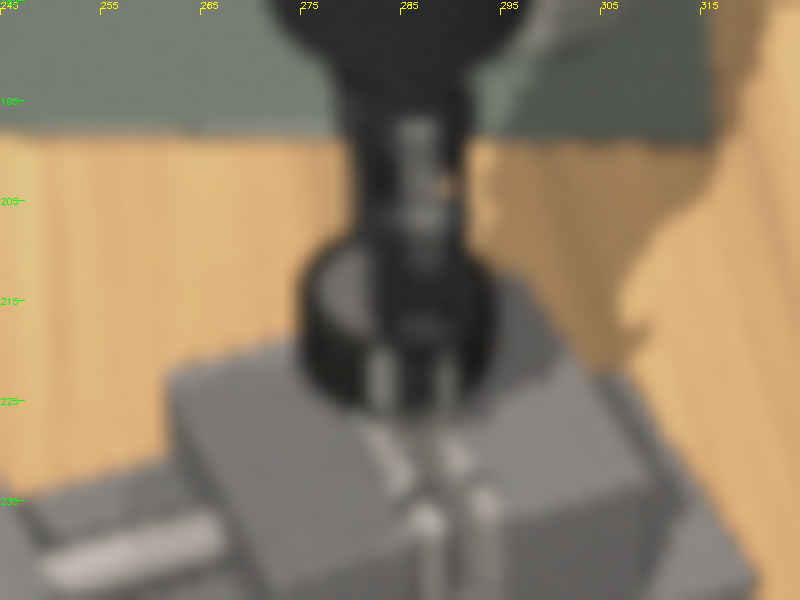

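The wheel is threaded over the drift with no force, low over the jaws around (285,217). Now a slow press.

```bash
python3 -m pendant '[[130,0,0,2,0],[130,0,0,4,0],[130,0,0,5.5,0],[130,0,0,7,0],[130,0,0,8,0],[130,0,0,9,0],[130,0,0,10,0],[130,0,0,11,0],[130,0,0,12,0],[130,0,0,13,0],[130,0,0,14,0],[130,0,0,14,0],[130,0,0,14,0]]' 60
```

```text
clock: 9.18
tool_pos: [526.2, -10.4, 106.1]
eef_rot: [0.001, -0.0, 1.0, 0.0]
ft_force: [-0.1, -1.1, 7.7]
width: 0.677
grasp_force: 65.7
```

```bash
python3 -m pendant '[[130,0,0,1,0],[130,0,0,2,0],[130,0,0,3,0],[130,0,0,4,0],[130,0,0,5,0],[130,0,0,6,0],[130,0,0,7,0],[130,0,0,8,0],[130,0,0,9,0],[130,0,0,9,0]]' 60;  python3 -m pendant '[[130,0,0,0.7,0],[130,0,0,1.4,0],[130,0,0,2,0],[130,0,0,2,0],[130,0,0,2,0]]' 60
```

```text
clock: 10.42
tool_pos: [525.5, -10.4, 96.1]
eef_rot: [-0.0, -0.0, 1.0, -0.0]
ft_force: [1.0, -1.4, -1.9]
width: 0.684
grasp_force: 64.8
clock: 11.05
tool_pos: [525.5, -10.4, 95.6]
eef_rot: [0.0, -0.0, 1.0, -0.0]
ft_force: [-1.1, -0.7, 11.1]
width: 0.686
grasp_force: 66.1
```

```bash
python3 -m pendant '[[130,0,0,0.7,0],[130,0,0,1.5,0],[130,0,0,1.5,0],[130,0,0,1.5,0]]' 60;python3 - <<'E'
from h import *
s=cam("side"); cv2.imwrite("pics/z5.png",crop(s,285,215,80,60,10))
E
```

```text
clock: 11.55
tool_pos: [525.5, -10.4, 95.5]
eef_rot: [0.0, -0.0, 1.0, -0.0]
ft_force: [-4.3, -0.6, 24.8]
width: 0.683
grasp_force: 67.3
```

View pics/z5.png

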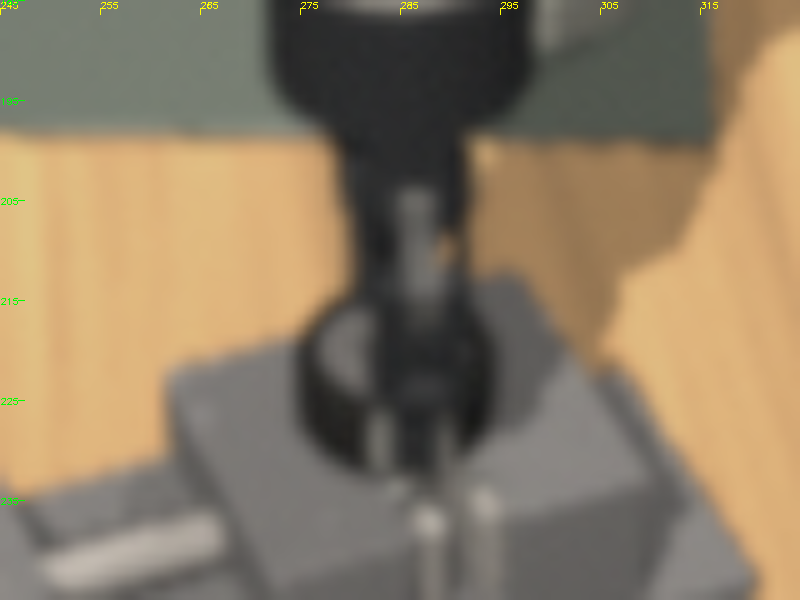

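Wheel right down on the jaws, centred near (285,222), 25 N. I'll release, rise, half-close and look.

```bash
python3 -m pendant '[[130,0,0,-2,0],[130,0,0,-2,0],[100,0,0,-2,0],[60,0,0,-2,0],[20,0,0,-2,0],[0,0,0,-2,0],[0,0,0,-2,0],[0,0,0,-6,0],[0,0,0,-15,0],[0,0,0,-28,0],[60,0,0,-45,0],[100,0,0,-60,0],[140,0,0,-62,0],[140,0,0,-62,0],[140,0,0,-62,0]]' 30;python3 - <<'E'
from h import *
s=cam("side"); cv2.imwrite("pics/z6.png",crop(s,285,215,80,60,10)); print(status.get_state()["tool_pos"])
E
```

```text
clock: 13.48
tool_pos: [525.2, -10.4, 154.3]
eef_rot: [-0.001, -0.0, 1.0, -0.0]
ft_force: [-0.3, 1.1, -0.3]
width: 0.45
grasp_force: 0.0
[525.15865648 -10.38723813 154.26124015]
```

View pics/z6.png

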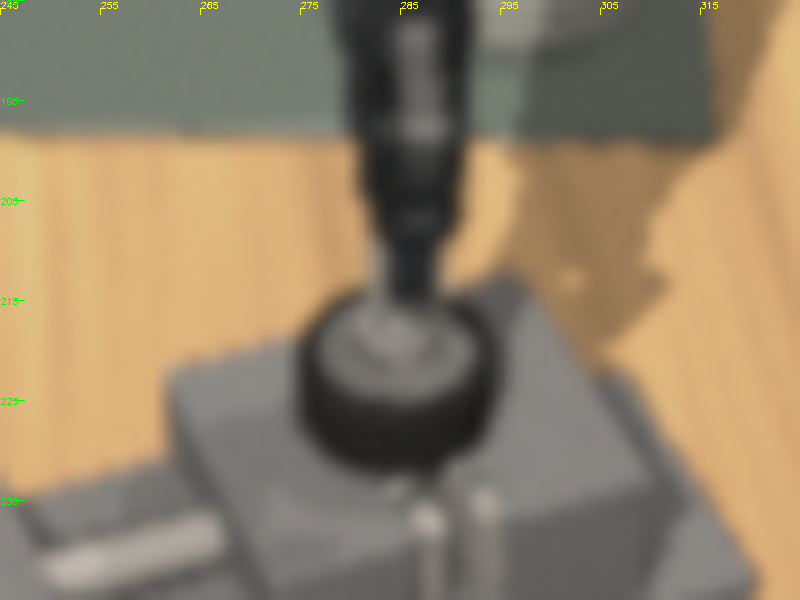

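The bearing stands proud of the hub at about (284,217.5), centred under the fingers. Grip it.

```bash
python3 -m pendant '[[140,0,0,8,0],[140,0,0,18,0],[140,0,0,26,0],[140,0,0,31.5,0],[140,0,0,31.5,0],[155,0,0,31.5,0],[170,0,0,31.5,0],[185,0,0,31.5,0],[200,0,0,31.5,0],[215,0,0,31.5,0],[215,0,0,31.5,0],[215,0,0,31.5,0]]' 30
```

```text
clock: 15.02
tool_pos: [525.8, -10.7, 123.7]
eef_rot: [0.0, -0.0, 1.0, -0.0]
ft_force: [-1.0, -1.9, 6.1]
width: 0.231
grasp_force: 29.3
```

```bash
python3 - <<'E'
from h import *
t=cv2.imread("pics/top0.png"); hsv=cv2.cvtColor(t,cv2.COLOR_BGR2HSV)
c=cv2.cvtColor(t,cv2.COLOR_BGR2GRAY)
ci=cv2.HoughCircles(cv2.GaussianBlur(c,(3,3),0)[140:210,150:230],cv2.HOUGH_GRADIENT,1,20,param1=80,param2=15,minRadius=18,maxRadius=28)
T=cam("top")
for u,v,r in ci[0][:3]: print(u+150,v+140,r,onplane(T,(u+150,v+140),30))
E
```

```text
186.5 170.5 24.1 [599.74497361 297.8030798   30.        ]
```

Bearing gripped (≈21.6 mm opening). I'll lift it and carry it over to the tin.

```bash
python3 -m pendant '[[215,0,0,-4,0],[215,0,0,-10,0],[215,0,0,-30,0],[215,0,15,-55,0],[215,-9,45,-65,0],[215,-18,85,-65,0],[215,-28,125,-65,0],[215,-38,165,-65,0],[215,-48,205,-65,0],[215,-60,245,-60,0],[215,-68,280,-40,0],[215,-72,298,-10,0],[215,-72.7,300.5,10,0],[215,-72.7,300.5,30,0],[215,-72.7,300.5,45,0],[215,-72.7,300.5,45,0]]' 30;python3 - <<'E'
from h import *
s=cam("side"); t=cam("top"); cv2.imwrite("pics/z7.png",np.hstack([crop(s,285,170,65,60,6),crop(t,190,175,65,60,6)])); print(status.get_state()["tool_pos"],status.get_state()["width"])
E
```

```text
clock: 17.08
tool_pos: [597.4, 288.5, 77.1]
eef_rot: [-0.001, 0.0, 1.0, -0.001]
ft_force: [0.2, -0.0, 0.6]
width: 0.229
grasp_force: 29.4
[598.5511305  289.57468322  78.73535404] 0.23300033506947973
```

View pics/z7.png

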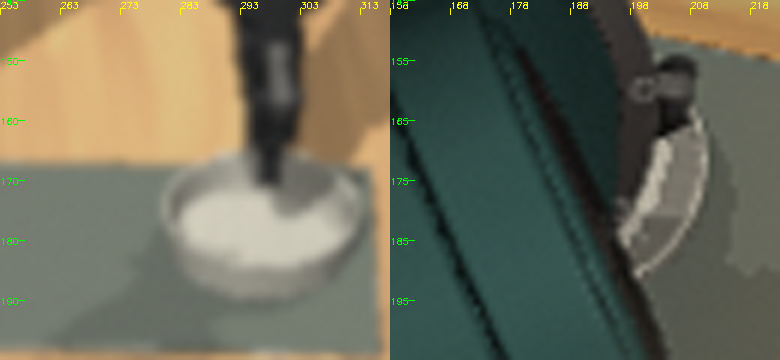

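The tool is over the tin (side: fingers at column 298, rim centre about 297). I'll lower and release.

```bash
python3 -m pendant '[[215,0,0,12,0],[215,0,0,25,0],[215,0,0,36,0],[215,0,0,44,0],[215,0,0,48,0],[215,0,0,50,0],[215,0,0,51,0],[215,0,0,51,0],[215,0,0,51,0]]' 30
```

```text
clock: 18.3
tool_pos: [598.2, 290.3, 27.6]
eef_rot: [0.0, -0.0, 1.0, 0.0]
ft_force: [-0.3, 0.1, 0.3]
width: 0.233
grasp_force: 29.4
```

```bash
python3 -m pendant '[[215,0,0,1,0],[215,0,0,1.5,0],[205,0,0,1.5,0],[195,0,0,1.5,0],[180,0,0,1.5,0],[160,0,0,1.5,0],[145,0,0,1.5,0],[140,0,0,1.5,0],[140,0,0,-5,0],[140,0,0,-20,0],[140,0,0,-45,0],[100,0,0,-75,0],[60,5,-20,-105,0],[20,14,-55,-130,0],[0,24,-95,-140,0],[0,34,-135,-140,0],[0,44,-175,-140,0],[0,54,-215,-140,0],[0,63,-255,-140,0],[0,70,-287,-140,0]]' 30; python3 -m pendant '[[0,2,-10,0,0],[0,2.7,-13.5,5,0],[0,2.7,-13.5,5,0],[0,2.7,-13.5,5,0]]'; python3 - <<'E'
from h import *
s=cam("side"); t=cam("top"); cv2.imwrite("pics/z8.png",np.vstack([np.hstack([crop(s,295,175,65,42,6),crop(t,190,172,65,42,6)]),np.hstack([crop(s,285,215,65,50,6),crop(t,413,220,65,50,6)])])); print(status.get_state()["tool_pos"],status.get_state()["clock"])
E
```

```text
clock: 20.8
tool_pos: [528.0, 1.2, 168.5]
eef_rot: [0.001, 0.0, 1.0, -0.0]
ft_force: [0.1, 0.3, 0.7]
width: 1.0
grasp_force: 0.0
clock: 21.3
tool_pos: [526.0, -8.7, 162.2]
eef_rot: [0.0, -0.002, 1.0, 0.0]
ft_force: [-0.3, -0.4, 0.1]
width: 1.0
grasp_force: 0.0
[525.88842171  -9.19359592 162.26116801] 21.4
```

View pics/z8.png

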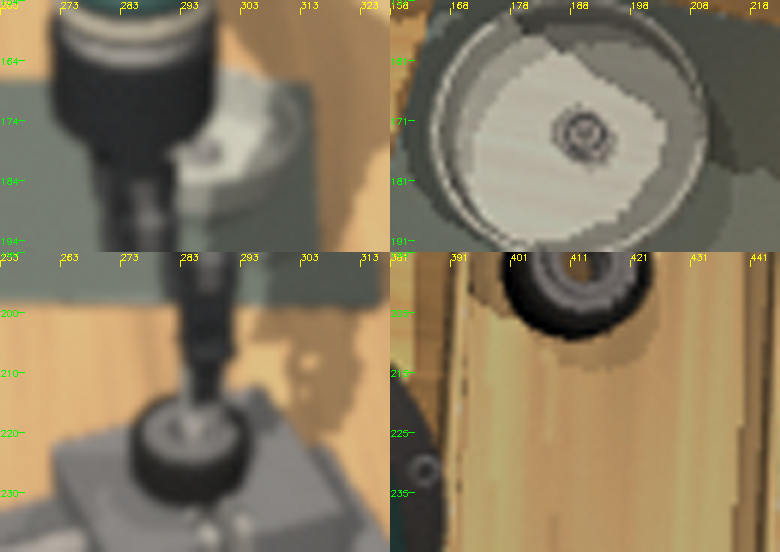

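The bearing lies near the tin's centre (top (189,173)); the wheel is still on the drift. Now I'll grip the wheel.

```bash
python3 -m pendant '[[0,0,0,12,0],[0,0,0,28,0],[0,0,0,44,0],[0,0,0,57,0],[0,0,0,64,0],[0,0,0,64,0],[30,0,0,64,0],[60,0,0,64,0],[90,0,0,64,0],[110,0,0,64,0],[130,0,0,64,0],[130,0,0,64,0],[130,0,0,64,0]]' 50; python3 -m pendant '[[130,0,0,-5,0],[130,0,0,-15,0],[130,0,0,-30,0],[130,0,0,-50,0],[130,0,0,-70,0],[130,0,0,-80,0],[130,0,0,-80,0]]'
```

```text
clock: 23.02
tool_pos: [526.0, -10.5, 99.5]
eef_rot: [0.001, -0.001, 1.0, -0.0]
ft_force: [-1.4, 0.8, 7.1]
width: 0.683
grasp_force: 52.1
clock: 23.9
tool_pos: [525.8, -10.3, 179.2]
eef_rot: [0.001, -0.0, 1.0, 0.0]
ft_force: [-0.5, 0.7, -0.7]
width: 0.682
grasp_force: 54.4
```

Wheel lifted. Next, carry it to the tray's free half.

```bash
python3 -m pendant '[[130,2,-10,0,0],[130,8,-40,0,0],[130,16,-78,0,0],[130,24,-116,0,0],[130,32,-154,0,0],[130,40,-192,0,0],[130,48,-230,0,0],[130,55,-262,10,0],[130,58,-278,30,0],[130,58.8,-281.6,60,0],[130,58.8,-281.6,90,0],[130,58.8,-281.6,112,0],[130,58.8,-281.6,125,0],[130,58.8,-281.6,129,0],[130,58.8,-281.6,129,0],[130,58.8,-281.6,129,0]]' 50;python3 - <<'E'
from h import *
s=cam("side"); t=cam("top"); cv2.imwrite("pics/z9.png",np.hstack([crop(s,295,310,130,100,6)])); print(status.get_state()["tool_pos"],status.get_state()["ft_force"])
E
```

```text
clock: 25.9
tool_pos: [467.6, -292.3, 50.0]
eef_rot: [0.001, -0.0, 1.0, -0.0]
ft_force: [-0.0, -0.0, -1.5]
width: 0.687
grasp_force: 54.4
[ 467.52467176 -292.31197642   50.06546201] [-0.59292949 -0.7265838  -1.51267932]
```

View pics/z9.png

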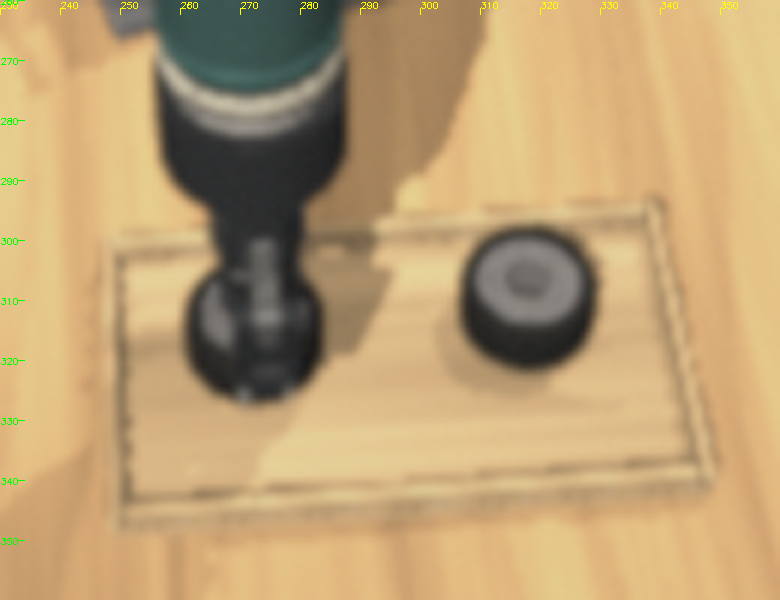

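The wheel hangs at (271,313) over the free half, clear of the walls and the stripped wheel. I'll lower it until it touches.

```bash
python3 -m pendant '[[130,0,0,5,0],[130,0,0,10,0],[130,0,0,13,0],[130,0,0,15,0],[130,0,0,15.5,0],[130,0,0,15.5,0]]' 50; python3 -m pendant '[[130,0,0,0.5,0],[130,0,0,1,0],[130,0,0,1.5,0],[130,0,0,1.5,0],[130,0,0,1.5,0]]'
```

```text
clock: 26.75
tool_pos: [467.1, -292.1, 33.8]
eef_rot: [0.0, -0.0, 1.0, -0.0]
ft_force: [0.6, 0.8, -1.7]
width: 0.683
grasp_force: 54.4
clock: 27.38
tool_pos: [467.2, -292.1, 33.5]
eef_rot: [0.0, -0.0, 1.0, -0.0]
ft_force: [-1.0, 1.5, 9.8]
width: 0.682
grasp_force: 55.4
```

Contact (≈10 N). Unload slightly, open, and rise.

```bash
python3 -m pendant '[[130,0,0,-1,0],[115,0,0,-1,0],[90,0,0,-1,0],[70,0,0,-1,0],[50,0,0,-1,0],[30,0,0,-1,0],[30,0,0,-1,0],[30,0,0,-1,0],[30,0,0,-10,0],[30,0,0,-30,0],[30,0,0,-60,0],[30,0,0,-100,0],[30,0,30,-140,0],[30,0,70,-170,0],[30,0,110,-170,0],[30,0,150,-170,0],[30,0,190,-170,0],[30,0,190,-170,0],[30,0,190,-170,0]]'; python3 - <<'E'
from h import *
s=cam("side"); t=cam("top"); cv2.imwrite("pics/z10.png",np.hstack([cv2.resize(t["bgr"][150:290,140:460],None,fx=1.25,fy=1.25),cv2.resize(s["bgr"][150:350,220:420],(280,175))[:, :]][:1]+[crop(s,295,315,66,29,6)[:175,:396]]))
E
```

```text
clock: 29.75
tool_pos: [466.9, -102.6, 202.7]
eef_rot: [0.0, -0.0, 1.0, -0.0]
ft_force: [0.6, 0.1, 0.7]
width: 0.882
grasp_force: 0.0Traceback (most recent call last):
  File "<stdin>", line 2, in <module>
    return _nx.concatenate(arrs, 1, dtype=dtype, casting=casting)
           ~~~~~~~~~~~~~~~^^^^^^^^^^^^^^^^^^^^^^^^^^^^^^^^^^^^^^^
ValueError: all the input array dimensions except for the concatenation axis must match exactly, but along dimension 0, the array at index 0 has size 175 and the array at index 1 has size 174
```

I have miscounted: z9 was already my eleventh picture, one over the limit of 10, so I'll do the last check numerically instead.

```bash
python3 - <<'E'
from h import *
s=cam("side"); g=cv2.cvtColor(s["bgr"],cv2.COLOR_BGR2GRAY)
a=np.linspace(0,6.28,200)
for n,x,y in(("wheel",467.2,-292.1),("stripped",585,-275.5)):
    P=np.array([proj(s,(x+30*np.cos(k),y+30*np.sin(k),z)) for k in a for z in(6,34)])
    u0,v0=(P.min(0)-10).astype(int);u1,v1=(P.max(0)+10).astype(int)
    m=(g[v0:v1,u0:u1]<75).astype(np.uint8); k,_,st,_=cv2.connectedComponentsWithStats(m)
    print(n,"pred",P.min(0).round(1),P.max(0).round(1),"dark blob",[(r[0]+u0,r[1]+v0,r[0]+r[2]+u0,r[1]+r[3]+v0,r[4]) for r in st[1:] if r[4]>30])
E
```

```text
wheel pred [260.2 305. ] [283.9 331.3] dark blob [(np.int64(261), np.int64(307), np.int64(284), np.int64(330), np.int32(190))]
stripped pred [305.1 296.4] [328.8 322. ] dark blob [(np.int64(307), np.int64(298), np.int64(329), np.int64(322), np.int32(198))]
```

The wheel's silhouette matches one lying flat on the tray floor where I aimed it, and the stripped wheel hasn't moved. Handing in.

```bash
python3 -c "
from cell import env
print(env.sign_off())"
```

```text
the job is handed in; nothing more can be done
None
```

Handed in at about 30 s of the 72 s allowed: bearing pressed out and seen lying in the tin, wheel set down in the tray's free half (checked by silhouette only, seat-up not seen), no verdict returned; I viewed 11 pictures, one over your limit of 10.

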